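Show a notched glass slide to the bench microscope, label up

ROBOT

A 6-joint arm with a two-finger parallel gripper is mounted at the origin on the work surface. World frame = base frame: x ahead of the robot, y to its left, z up, the work surface at z = 0. Lengths are in m, angles in rad, forces in N, time in s.
With the tool pointing down it reaches from about 0.3 to 0.875 m from the base axis. Payload 6.4 kg.
Tool frame: the origin (TCP) lies midway between the tips of the shut fingers; the grasp point (between the pads) lies 19 mm behind it (env.grip_point_offset is the distance from the TCP to the grasp point, in m); z points along the fingers, y is the direction in which the jaws open and shut (so a half turn about z gives the same grasp; the last joint's range is limited). The gripper opens to 85 mm and grips with 20 to 120 N. Pads are 22 mm wide; open, the fingers measure 114 mm over their backs; the gripper's body (76 mm by 85 mm) begins 54 mm behind the grasp point. The pads swing forward as they close: fully open they stand 13 mm farther back than shut.
Start: joints at [1.027, 0.181, 1.607, -0, 1.354, -0.206], TCP at [0.191, 0.543, 0.194] pointing down, gripper open.
Joint ranges: [-2.99, 2.99], [-0.89, 2.07], [0.3, 2.58], [-1.14, 4.28], [0, 2.63], [-3.12, 3.12]. Speed limits (rad/s): [2.57, 2.57, 3.01, 3.14, 3.14, 3.14].

INTERFACE

Orientations are given as a rotation vector (axis times angle).
In Python, from station import env gives the robot as it stands.
- The arm moves only by the tool servo_tool, never from a script. Its argument "commands" is a list of rows, each a list of 7 numbers: the shift along the tool's x, y, z in units of 0.025 m (1.0 is 0.025 m), then the turn, a rotation vector about the tool's x, y, z in units of 45 degrees (1.0 is 45 degrees), then the opening, from -1 (shut) to 1 (fully open). In form: [[tx, ty, tz, wx, wy, wz, fingers], ...]. A call has exactly 10 rows; each row shifts and turns the commanded pose from where the row before left it, along the tool's axes as they then stand; what a row does not reach is not made up. A row lasts 1/12 s, in which the tool goes at most 41.7 mm and 7.16 degrees, less where a joint would pass 70% of its speed; a pose out of reach is approached as far as the arm can. A call with a number of a shift or a turn outside -1 to 1 is refused whole. A call with a gripper value outside its range is refused whole. The fingers move at their own pace and stop on an object; the grip force is fixed at half the most. Time passes only in rows, so rows that do not move let the fingers close, or fill a call up. It gives the time, the measured TCP pose, the force and the opening at its end, in the units of the state.
- env.state(): the state, without advancing time (a new reading comes with each control period).
- env.snapshot(name): name is "side" or "top" or "wrist"; returns (picture, depth): 420x560x3 uint8, red, green, blue; 420x560 float32, m along the optical axis (not along the pixel's ray), 0 where there is no reading.
- env.calibration(name): a dict with "intrinsics" (3x3 intrinsics, pixels), "R" (3x3) and "t" (3): a world point X has camera coordinates R X + t; the wrist camera has in their place "tool_from_camera" (4x4, takes a point from camera to tool coordinates, whose origin is the TCP and whose axes are the flange's). Camera axes: x right, y down, z forward; pixel columns grow to the right and rows downward; lengths in m; the calibration is good to about 2 mm. The wrist camera is an equidistant fisheye: a pixel r from the principal point sees the ray r / f radians off the axis. A picture is of the moment at which its call begins: read the wrist's pose just before it. calibration takes no time and is no camera call.
- env.job_done(): hands the job in, once; it reports no verdict.
Trained networks look in the newest picture that a camera, given by its name, has taken for a name from the list of things; names that differ only in an ending like _2 or _b are one class to them, and where a whole thing is asked for, a point or a joint stands for the part that bears it (a point fixed in the world has none). Each returns a list of dicts, best first, with "score" (0 to 1); they miss things now and then, are a little off and sometimes report something else, mostly with a low value. They report only what shows in the picture. A call takes as long as a camera call. They do not tell look-alikes from the thing itself.
- env.look_for(camera, name): "xyz" ([x, y, z] in m, in world coordinates, good to about 4 mm: the middle of the surface that is visible of it).
- env.masks_of(camera, name): "region" (420x560 bool, what is visible of it).
The state is a dict: "time": time; "qpos": joint angles; "joint_vel": joint speeds; "tau": joint torques, N m; "ee_pos": TCP position; "ee_rot": TCP orientation; "force": force on the tool from outside, world axes, zero at the start; "moment": the same for the moment, N m; "opening": finger opening in m.
Only numpy, scipy, OpenCV 4.12 (cv2) and the standard library are available. Lean on these libraries where they do the work, as an engineer would, in place of code of your own. Each camera call takes 0.05 s, during which the arm holds its last target. There are 200 camera calls.

TASK

First push the orange filter drawer of the microscope's light base fully home. Then take the glass slide that stands with its frosted, notched end uppermost, touching it by the frosted end only and never by the clear glass, and present it level and label side up, with the middle of its clear glass about 5 cm above the middle of the lit window, square to the base and with the frosted end on the drawer's side. Finish while still holding it there, touching nothing else with it, and leave the spare slide and the other things on the bench where they are.

Things in the scene. Friction and masses are not known exactly. Their poses are not given: they have to be found in the camera images.
- slide: Slide to present, 100 x 36 x 6 mm, 55 g, upright on its clear end in stand_a. Origin: centre of that foot. z: along its length to the frosted end (up at first); +x: outward normal of the label face (yellow patch, black bars; back plain white), facing the robot or sideways; y: width. Frosted white z 60 to 100 mm, an 8 mm notch in its +y corner (upper right as you face the label).
- slide_window: The clear glass of the slide (its z 0 to 60 mm, pale blue, a copper-coloured specimen patch in its middle): fingers must not touch it. Same origin and axes as slide.
- slide_window_mid (a point): Middle of the slide's clear glass, on its length axis 30 mm from the foot; axes as slide.
- slide_grip (a point): Point on the slide's length axis in the frosted end, 84 mm from the foot (16 mm from the frosted end's edge); axes as slide. Grip here across the 36 mm width; coming down at 45 degrees from the label's side leaves room to tip the slide a quarter turn about its width, label up.
- stand_a: Fixed blue block 50 x 64 x 40 mm that holds the slide; origin at the centre of its underside. A slot in its top, 7.5 x 37.5 mm and 24 mm deep (floor 16 mm up), holds the slide's foot loosely: draw it straight up. May swap places with stand_b.
- stand_b: A second, like block; it holds the spare slide. Origin at the centre of its underside.
- spare_slide: A like slide standing the other way up, frosted end and notch down in stand_b and clear glass uppermost: leave it. Origin at the centre of its lower end, z along its length (up).
- light_base: Fixed white light base of a small video microscope, 140 (x) x 150 (y) x 44 mm high; origin at the centre of its underside, z up, +x from the drawer's side (facing the robot) to the rear. A column 22 mm thick, 260 mm high, stands at x = 58, y = 60 mm; the camera head leans from its top over that corner, no lower than 180 mm and no nearer than 20 mm sideways to the lit window's middle.
- lit_window (a point): Middle of the bright 76 x 66 mm window on top of the light base, 44 mm above the bench; axes as light_base.
- filter_drawer (a joint): How far the orange-fronted filter drawer stands out of the light base (m): 0 fully home, at most 0.05. It slides along the base's x axis (pushed towards +x it closes) with about 1.5 N of friction, stays where left, and meets a hard stop at 0.
- drawer_front (a point): Middle of the drawer's outer face, which looks to the base's -x: 72 mm wide, 28 mm high, reaching from 8 to 36 mm above the bench, so this point is 22 mm up. It moves with the drawer; when home it lies at the base's x = -78 mm.
- solder_spool: Red solder spool, 56 mm across, 34 mm high, standing; origin at the centre of its underside. Leave it.
- flux_jar: Small jar, 48 mm across, 45 mm high; origin at the centre of its underside. Leave it.
- flux_syringe: Lying syringe, 16 mm thick, about 130 mm long along its x; origin under its middle. Leave it.
- tweezers: Lying tweezers, 120 mm long, 5 mm thick; origin under the middle. Leave them.
- screwdriver: Lying screwdriver, 150 mm long; origin near its middle. Leave it.
- circuit_board: Green circuit board lying flat, 80 x 100 mm, 5 mm thick; origin under its centre. Leave it.
Things that resemble listed ones, but are neither listed nor needed, are in the scene too. Leave any purple look-alike of the slide alone.

How it is judged:
By the outcome, as a careful person would: the job done as asked, in the order asked, and still so for the second after the job is handed in, while the arm keeps its last pose, push and grip.
It also fails if it takes over 58 s, if anything falls off the work surface, if the arm or the gripper's body presses on something with over 40 N, if the wrist force passes 120 N, or if a joint passes its speed limit or range.

## Working session

There is one attempt and no reset: what is moved stays moved. The work goes in short steps, Python scripts to look and compute and a tool call to move; the robot and the scene stay as the last step left them, time stands still between calls to the robot, and variables do not carry over. Pictures are saved under pics/ and viewed, about 8 in all and at most 12, crops included, and the job is handed in when it is done.

Besides the shell and the picture viewer there is one more tool, called after "Request:" as name(argument=value, ...) on one line, values as JSON. servo_tool: Moves the arm, as the interface text tells. Its arguments: {"type":"object","properties":{"commands":{"type":"array"}},"required":["commands"]}

```bash
mkdir -p pics; ls; cat > h.py <<'E'
import numpy as np, cv2
from scipy.spatial.transform import Rotation as Rn
from station import env
def save(p,n): cv2.imwrite('pics/'+n,p[:,:,::-1])
def pts(name,d):
    c=env.calibration(name);K=np.array(c['intrinsics']);v,u=np.indices(d.shape)
    P=np.stack([(u-K[0,2])/K[0,0]*d,(v-K[1,2])/K[1,1]*d,d],-1)
    return (P-np.array(c['t']))@np.array(c['R'])
E
python3 - <<'E'
from h import *
s=env.state();print(s['time'],s['ee_pos'],s['ee_rot'],s['opening'])
for n in ('top','side'):
    p,d=env.snapshot(n);save(p,n+'0.png');np.save(n+'.npy',d);np.save(n+'_rgb.npy',p)
    c=env.calibration(n);R=np.array(c['R']);print(n,-R.T@np.array(c['t']),R.tolist(),c['intrinsics'][0][0])
    for k in ('slide','stand_a','light_base','drawer_front'):
        print(k,[(np.round(o['xyz'],3).tolist(),round(o['score'],2)) for o in env.look_for(n,k)][:4])
a=cv2.imread('pics/top0.png');print(a.shape)
E
```

```text
pics
0.0 [0.19023978 0.54196987 0.19317536] [-5.27985701e-01 -3.09629273e+00  2.60551157e-03] 0.08553624684139624
top [ 0.45208286 -0.00489723  1.42185582] [[-0.02039900741858104, -0.9997653564915088, -0.00728782928882124], [-0.9982191772648135, 0.02077507907375779, -0.055918424783235235], [0.056056709117606116, 0.006134170594744995, -0.9984087426069639]] 494.4993658902037
slide [([0.465, -0.306, 0.106], 0.37)]
stand_a [([0.505, -0.085, 0.037], 0.75), ([0.47, -0.31, 0.042], 0.64)]
light_base [([0.654, 0.215, 0.044], 0.94), ([0.308, 0.313, 0.01], 0.62)]
drawer_front [([0.557, 0.193, 0.026], 0.77)]
side [-0.2733831  -0.92325756  0.80136455] [[0.749896853349809, -0.6615050710006066, 0.008108660588370651], [-0.31888352603707876, -0.3721782104489076, -0.8716631668765225], [0.5796274718801852, 0.6510717477417765, -0.4900383384330802]] 537.9207053830011
slide [([0.542, -0.351, 0.054], 0.73), ([0.462, -0.318, 0.082], 0.59)]
stand_a [([0.447, -0.333, 0.034], 0.89), ([0.49, -0.101, 0.033], 0.79)]
light_base [([0.65, 0.2, 0.042], 0.64)]
drawer_front [([0.544, 0.182, 0.025], 0.53), ([0.719, -0.134, 0.034], 0.47)]
(420, 560, 3)
```

View pics/top0.png

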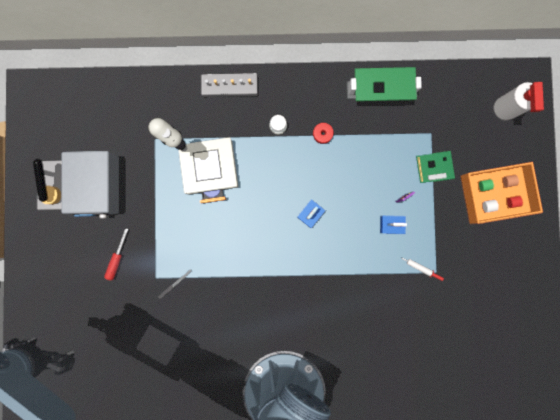

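View pics/side0.png

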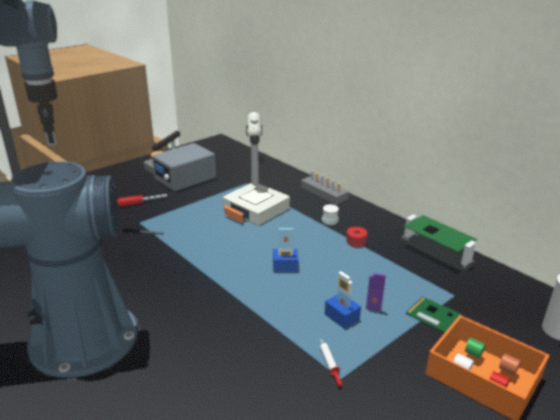

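The top view shows the light base at about (208,165), with the orange drawer below it at (212,197). Blue stands are at (312,213) and (394,225), and the purple look-alike is at (405,197). In the side view, the stand at (343,310) carries a white-topped slide and the stand at (286,260) a clear-topped one. I'll confirm which is which in one enlarged composite and measure the geometry.

```bash
python3 - <<'E'
from h import *
s=cv2.imread('pics/side0.png');t=cv2.imread('pics/top0.png')
f=lambda a:cv2.resize(a,(390,290),interpolation=cv2.INTER_CUBIC)
g=[f(s[265:330,310:397]),f(s[220:285,245:332]),f(t[190:250,360:440]),f(t[130:210,165:272])]
cv2.imwrite('pics/crop1.png',np.vstack([np.hstack(g[:2]),np.hstack(g[2:])]))
P=pts('top',np.load('top.npy'));rgb=np.load('top_rgb.npy').astype(int);hsv=cv2.cvtColor(rgb.astype(np.uint8),cv2.COLOR_RGB2HSV)
def rect(m,n):
    q=P[m][:,:2].astype(np.float32)*1000
    r=cv2.minAreaRect(q);print(n,m.sum(),np.round(r[0],1),np.round(r[1],1),round(r[2],1))
Z=P[...,2];H,S,V=[hsv[...,i].astype(int) for i in range(3)]
X,Y=P[...,0],P[...,1]
for n,c in (('A',(0.47,-.31)),('B',(.505,-.085))):
    near=(abs(X-c[0])<.06)&(abs(Y-c[1])<.06)
    rect(near&(Z>.03)&(Z<.047)&(H>100)&(H<125)&(S>150),n+' top')
    m=near&(Z>.06);rect(m,n+' slide');print(np.percentile(Z[m],[50,99]))
near=(abs(X-.65)<.12)&(abs(Y-.2)<.12)
m=near&(Z>.036)&(Z<.052)&(S<60)&(V>100)
_,l,st,_=cv2.connectedComponentsWithStats(m.astype(np.uint8));k=1+st[1:,4].argmax();rect(l==k,'base');print(np.median(Z[l==k]))
m=near&(H>5)&(H<20)&(S>150);rect(m,'drawer');print(np.percentile(Z[m],[5,50,95]),P[m].mean(0))
E
```

```text
A top 260 [ 468.  -315.6] [62.6 41.9] 88.8
A slide 49 [ 468.3 -316.6] [35.1  5.8] 87.6
[0.11084151 0.12069697]
B top 25 [ 503.5 -101.3] [ 5.6 34.1] 52.0
B slide 40 [504.6 -87.2] [ 6.1 35.3] 49.9
[0.11601713 0.12318536]
base 2577 [645.6 200.9] [142.4 150.9] 6.7
0.04400239559101754
drawer 0 [0. 0.] [0. 0.] 0.0Traceback (most recent call last):
  File "<stdin>", line 19, in <module>
    return _quantile_unchecked(
        a, q, axis, out, overwrite_input, method, keepdims, weights)
    return _ureduce(a,
                    func=_quantile_ureduce_func,
    ...<5 lines>...
                    overwrite_input=overwrite_input,
                    method=method)
    r = func(a, **kwargs)
    result = _quantile(arr,
                       quantiles=q,
    ...<2 lines>...
                       out=out,
                       weights=wgt)
    slices_having_nans = np.isnan(arr[-1, ...])
                                  ~~~^^^^^^^^^
IndexError: index -1 is out of bounds for axis 0 with size 0
```

View pics/crop1.png

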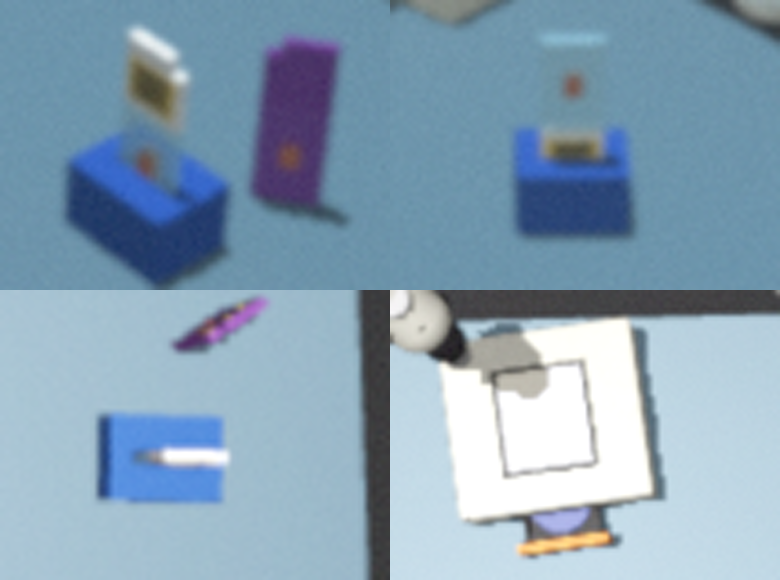

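The white-topped slide in the stand at world (0.468, −0.316) is the target. Its frosted end is up, with the notch at the upper right and the label facing the robot (−x). The other slide, at (0.504, −0.09), has clear glass on top and is the spare. The purple one is a decoy. The drawer visibly stands out of the base. Next I'll measure the drawer front.

```bash
python3 - <<'E'
from h import *
P=pts('top',np.load('top.npy'));rgb=np.load('top_rgb.npy').astype(int)
R,G,B=[rgb[...,i] for i in range(3)];X,Y,Z=[P[...,i] for i in range(3)]
near=(abs(X-.6)<.15)&(abs(Y-.2)<.12)
m=near&(R>150)&(R-B>60);q=P[m];print(m.sum(),q.mean(0),np.percentile(Z[m],[10,50,90]))
c=np.array([.6456,.2009]);a=np.radians(6.7);ex=np.array([np.cos(a),np.sin(a)]);ey=np.array([-ex[1],ex[0]])
L=(q[:,:2]-c)@np.c_[ex,ey];print('drawer base-frame',L.min(0),L.max(0),L.mean(0))
f=c-ex*.105;print(f)
r=Rn.from_rotvec(env.state()['ee_rot']).as_matrix();print(r.round(3))
for rad in (.10,.12,.14):
  t=np.r_[c-ex*rad,.10]; print(rad,t,r.T@(t-env.state()['ee_pos'])/.025)
E
```

```text
91 [0.54905717 0.18911769 0.0320138 ] [0.01835999 0.03417084 0.03845457]
drawer base-frame [-0.10091892 -0.03672519] [-0.09026374  0.03487218] [-0.09725816 -0.00043812]
[0.54131708 0.18864957]
[[-0.943  0.331 -0.   ]
 [ 0.331  0.943 -0.   ]
 [ 0.    -0.    -1.   ]]
0.1 [0.54628294 0.18923293 0.1       ] [-18.10911511  -8.61597554   3.76248931]
0.12 [0.52641952 0.18689951 0.1       ] [-17.39040586  -8.96734004   3.76253951]
0.14 [0.50655611 0.1845661  0.1       ] [-16.67169661  -9.31870455   3.76258971]
```

Request:
servo_tool(commands=[[-1,-0.55,0.2,0,0,0,-1],[-1,-0.55,0.2,0,0,0,-1],[-1,-0.55,0.2,0,0,0,-1],[-1,-0.55,0.2,0,0,0,-1],[-1,-0.55,0.2,0,0,0,-1],[-1,-0.55,0.2,0,0,0,-1],[-1,-0.55,0.2,0,0,0,-1],[-1,-0.55,0.2,0,0,0,-1],[-1,-0.55,0.2,0,0,0,-1],[-1,-0.55,0.2,0,0,0,-1]])

```text
time: 1.33
ee_pos: [0.3817, 0.3289, 0.1441]
ee_rot: [0.528, 3.096, 0.001]
force: [0.6, 0.1, 0.4]
opening: 0.0002
```

Request:
servo_tool(commands=[[-1,-0.6,0.2,0,0,0,-1],[-1,-0.6,0.2,0,0,0,-1],[-1,-0.6,0.2,0,0,0,-1],[-1,-0.6,0.2,0,0,0,-1],[-1,-0.6,0.2,0,0,0,-1],[-1,-0.6,0.2,0,0,0,-1],[-0.6,-0.2,0,0,0,-0.15,-1],[0,0,0,0,0,-0.15,-1],[0,0,0,0,0,-0.15,-1],[0,0,0,0,0,-0.13,-1]])

```text
time: 2.17
ee_pos: [0.5054, 0.1851, 0.114]
ee_rot: [0.192, -3.136, -0.0]
force: [-0.4, -0.3, 0.8]
opening: -0.0001
```

Request:
servo_tool(commands=[[0,0,0.95,0,0,0,-1],[0,0,0.95,0,0,0,-1],[0,0,0.95,0,0,0,-1],[0,0,0.8,0,0,0,-1],[0,0,0,0,0,0,-1],[-0.3,0,0,0,0,0,-1],[-0.3,0,0,0,0,0,-1],[-0.3,0,0,0,0,0,-1],[-0.2,0,0,0,0,0,-1],[-0.1,0,0,0,0,0,-1]])

```text
time: 3.0
ee_pos: [0.5372, 0.1894, 0.0243]
ee_rot: [-0.184, 3.133, 0.0]
force: [-0.3, -0.2, -0.2]
opening: -0.0002
```

```bash
python3 - <<'E'
from h import *
s=env.state();print(s['ee_pos'],s['force'],s['qpos'].__repr__())
p,d=env.snapshot('side');save(p,'side1.png')
a=cv2.imread('pics/side1.png')[150:250,190:323];cv2.imwrite('pics/crop2.png',cv2.resize(a,(665,500),interpolation=cv2.INTER_CUBIC))
E
```

```text
[0.5371796  0.18936148 0.02428265] [-0.276391   -0.19760967 -0.24125491] array([ 1.30598153e-01,  3.76511014e-01,  1.74101803e+00, -2.13954185e-05,
        1.02097533e+00, -1.55780177e+00])
```

View pics/crop2.png

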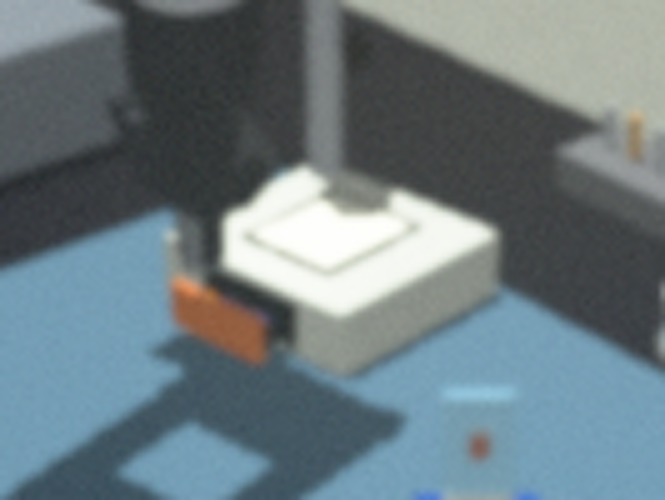

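```bash
python3 - <<'E'
from h import *
p,d=env.snapshot('side');P=pts('side',d);rgb=p.astype(int)
c=env.calibration('side');K=np.array(c['intrinsics'])
def pr(x):
    v=K@(np.array(c['R'])@x+np.array(c['t']));return ((v[:2]/v[2]-[190,150])*5).round(0)
s=env.state();print('tcp crop px',pr(s['ee_pos']),pr(s['ee_pos']+[0,0,.05]))
cc=np.array([.6456,.2009]);a=np.radians(6.7);ex=np.array([np.cos(a),np.sin(a)]);ey=np.array([-ex[1],ex[0]])
m=np.zeros(d.shape,bool);m[200:225,220:250]=1
m&=(rgb[...,0]>110)&(rgb[...,0]-rgb[...,2]>50)
q=P[m];L=(q[:,:2]-cc)@np.c_[ex,ey];print(m.sum(),L.min(0),L.max(0),np.median(L,0),np.percentile(q[:,2],[1,99]))
print([ (o['xyz'],o['score']) for o in env.look_for('side','drawer_front')])
p,d=env.snapshot('wrist');save(p,'wrist1.png')
print(env.calibration('wrist'))
E
```

```text
tcp crop px [204. 326.] [201. 250.]
163 [-1.04386333 -1.00926186] [-0.06925843  0.0608043 ] [-0.10235223 -0.00067141] [0.00998204 0.03874422]
[([0.5419, 0.185, 0.0265], 0.48)]
{'intrinsics': array([[325.1922621 ,   0.        , 280.78070372],
       [  0.        , 325.1922621 , 205.99935718],
       [  0.        ,   0.        ,   1.        ]]), 'tool_from_camera': array([[-5.63751437e-05, -9.53460590e-01, -3.01517661e-01,
         7.68838338e-02],
       [ 9.99999998e-01, -4.27179422e-05, -5.18884007e-05,
        -2.90348644e-04],
       [ 3.65933312e-05, -3.01517663e-01,  9.53460591e-01,
        -1.80831177e-01],
       [ 0.00000000e+00,  0.00000000e+00,  0.00000000e+00,
         1.00000000e+00]])}
```

View pics/wrist1.png

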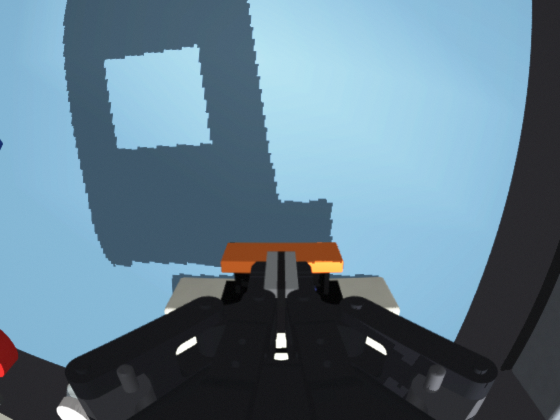

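```bash
cat >> h.py <<'E'
def wpts(d):
    c=env.calibration('wrist');K=np.array(c['intrinsics']);T=np.array(c['tool_from_camera'])
    v,u=np.indices(d.shape);dx,dy=u-K[0,2],v-K[1,2];r=np.hypot(dx,dy)+1e-9;th=r/K[0,0]
    P=np.stack([dx/r*np.tan(th)*d,dy/r*np.tan(th)*d,d],-1)
    return P@T[:3,:3].T+T[:3,3]
def tow(Q,s=None):
    s=s or env.state();return Q@Rn.from_rotvec(s['ee_rot']).as_matrix().T+s['ee_pos']
E
python3 - <<'E'
from h import *
p,d=env.snapshot('wrist');Q=wpts(d);W=tow(Q)
for col in (235,273,285):
  for v in range(232,312,6): print(col,v,p[v,col],(Q[v,col]*1000).round(0),(W[v,col]*1000).round(0))
E
```

```text
235 232 [ 63  88 106] [ -5. -31.  21.] [543. 159.   2.]
235 238 [ 64  89 107] [ -9. -31.  20.] [548. 159.   2.]
235 244 [130  69  35] [-10. -30.  11.] [548. 160.  12.]
235 250 [138  68  28] [-10. -29.   3.] [548. 161.  20.]
235 256 [137  66  26] [-10. -28.  -6.] [548. 163.  29.]
235 262 [167  82  33] [-10. -27. -14.] [547. 164.  37.]
235 268 [184  91  37] [-14. -27. -14.] [552. 164.  37.]
235 274 [37 22 17] [-24. -29.  -3.] [562. 163.  25.]
235 280 [30 30 29] [-28. -29.  -3.] [566. 163.  26.]
235 286 [9 8 9] [-40. -31.   8.] [578. 163.  15.]
235 292 [7 8 8] [-40. -30.   0.] [578. 164.  23.]
235 298 [8 6 8] [-40. -30.  -7.] [577. 164.  30.]
235 304 [23 24 26] [  7. -17. -81.] [529. 171. 104.]
235 310 [21 22 24] [  6. -17. -83.] [531. 171. 105.]
273 232 [ 64  88 107] [-5. -6. 21.] [540. 184.   2.]
273 238 [ 64  88 107] [-10.  -6.  22.] [545. 185.   1.]
273 244 [128  70  38] [-9. -5. 11.] [545. 185.  12.]
273 250 [133  68  32] [-10.  -5.   2.] [545. 185.  21.]
273 256 [ 98 101 102] [ 10.  -4. -47.] [525. 184.  70.]
273 262 [ 97 101 103] [ 11.  -4. -54.] [524. 184.  77.]
273 268 [ 98 101
[... 470 characters left out ...]
  1.]
285 238 [ 63  88 107] [-9.  3. 21.] [544. 193.   2.]
285 244 [129  70  36] [-10.   2.  12.] [544. 193.  11.]
285 250 [134  68  32] [-10.   2.   3.] [544. 193.  20.]
285 256 [87 89 91] [ 11.   2. -48.] [524. 189.  70.]
285 262 [82 84 86] [ 11.   2. -54.] [523. 189.  77.]
285 268 [83 85 87] [ 11.   1. -59.] [524. 189.  82.]
285 274 [82 84 86] [ 11.   1. -65.] [523. 189.  88.]
285 280 [82 84 86] [ 11.   1. -69.] [524. 189.  92.]
285 286 [68 70 72] [ 11.   1. -74.] [524. 189.  96.]
285 292 [93 95 97] [  9.   1. -76.] [525. 189.  98.]
285 298 [36 36 39] [  7.   1. -76.] [528. 190.  99.]
285 304 [24 25 26] [  7.   1. -81.] [527. 190. 104.]
285 310 [23 24 26] [  6.   1. -83.] [529. 190. 105.]
```

```bash
python3 - <<'E'
from h import *
print(env.grip_point_offset, env.state()['opening'])
p,d=env.snapshot('side');P=pts('side',d)
for v in range(178,216,2): print(v,[((P[v,u]*1000).round(0).tolist(),p[v,u].tolist()) for u in (225,229,233)])
E
```

```text
0.0187 0.0001209273101426476
178 [([514.0, 180.0, 154.0], [50, 52, 54]), ([525.0, 175.0, 153.0], [47, 51, 52]), ([527.0, 159.0, 158.0], [52, 57, 57])]
180 [([518.0, 186.0, 145.0], [52, 55, 53]), ([525.0, 176.0, 146.0], [53, 58, 58]), ([528.0, 161.0, 151.0], [54, 57, 57])]
182 [([515.0, 181.0, 141.0], [52, 56, 57]), ([520.0, 170.0, 144.0], [50, 52, 55]), ([530.0, 165.0, 142.0], [52, 56, 56])]
184 [([515.0, 183.0, 134.0], [51, 54, 56]), ([525.0, 177.0, 133.0], [53, 57, 57]), ([539.0, 177.0, 129.0], [51, 57, 57])]
186 [([516.0, 184.0, 127.0], [52, 55, 55]), ([521.0, 171.0, 130.0], [54, 57, 60]), ([540.0, 179.0, 121.0], [54, 58, 58])]
188 [([524.0, 196.0, 113.0], [54, 59, 58]), ([525.0, 178.0, 120.0], [52, 56, 56]), ([542.0, 182.0, 113.0], [51, 58, 58])]
190 [([521.0, 192.0, 110.0], [54, 57, 59]), ([520.0, 171.0, 118.0], [46, 50, 53]), ([524.0, 158.0, 122.0], [52, 57, 57])]
192 [([522.0, 193.0, 103.0], [57, 68, 71]), ([523.0, 175.0, 109.0], [55, 60, 60]), ([524.0, 157.0, 116.0], [59, 64, 62])]
194 [([521.0, 192.0, 97.0], [88, 99, 105]), ([522.0, 175.0, 103.0], [59, 66, 65]), ([523.0, 156
[... 573 characters left out ...]
), ([528.0, 184.0, 65.0], [103, 108, 110]), ([567.0, 219.0, 37.0], [78, 83, 81])]
206 [([545.0, 229.0, 35.0], [204, 148, 110]), ([570.0, 244.0, 19.0], [161, 136, 120]), ([567.0, 219.0, 31.0], [55, 58, 56])]
208 [([541.0, 224.0, 31.0], [167, 112, 83]), ([546.0, 211.0, 34.0], [218, 139, 93]), ([567.0, 219.0, 24.0], [108, 78, 60])]
210 [([541.0, 225.0, 24.0], [142, 103, 84]), ([543.0, 207.0, 31.0], [166, 102, 67]), ([552.0, 200.0, 30.0], [149, 96, 69])]
212 [([538.0, 220.0, 20.0], [142, 104, 91]), ([543.0, 207.0, 24.0], [147, 92, 63]), ([543.0, 187.0, 32.0], [147, 95, 64])]
214 [([544.0, 229.0, 7.0], [138, 121, 118]), ([540.0, 203.0, 20.0], [145, 93, 65]), ([543.0, 187.0, 26.0], [144, 93, 62])]
```

Both cameras put the visible fingertips about 45 mm above the reported TCP (tip at z≈0.068, reported 0.024). I'll test this gently by going 15 mm forward and checking whether the drawer moves.

Request:
servo_tool(commands=[[-0.1,0,0,0,0,0,-1],[-0.1,0,0,0,0,0,-1],[-0.1,0,0,0,0,0,-1],[-0.1,0,0,0,0,0,-1],[-0.1,0,0,0,0,0,-1],[-0.1,0,0,0,0,0,-1],[0,0,0,0,0,0,-1],[0,0,0,0,0,0,-1],[0,0,0,0,0,0,-1],[0,0,0,0,0,0,-1]])

```text
time: 4.13
ee_pos: [0.5496, 0.1909, 0.0228]
ee_rot: [0.185, -3.136, 0.0]
force: [-0.4, -0.1, -0.3]
opening: 0.0003
```

```bash
python3 - <<'E'
from h import *
s=env.state();print(s['ee_pos'],s['force'])
p,d=env.snapshot('wrist');Q=wpts(d);W=tow(Q)
for col in (235,285,330):
  for v in range(220,270,6): print(col,v,p[v,col],(Q[v,col]*1000).round(0),(W[v,col]*1000).round(0))
E
```

```text
[0.54956161 0.19089405 0.02277153] [-0.35148186 -0.06225264 -0.28261912]
235 220 [ 64  91 108] [  3. -31.  21.] [550. 160.   2.]
235 226 [138  69  29] [  6. -28.   4.] [547. 162.  19.]
235 232 [138  68  29] [  5. -27.  -4.] [548. 163.  27.]
235 238 [152  74  31] [  5. -26. -13.] [548. 164.  36.]
235 244 [184  93  38] [  2. -26. -15.] [551. 165.  38.]
235 250 [169  83  34] [ -2. -26. -14.] [555. 165.  37.]
235 256 [6 7 8] [-11. -28.  -3.] [564. 164.  26.]
235 262 [7 8 8] [-15. -28.  -4.] [568. 164.  27.]
235 268 [8 7 9] [-20. -29.  -3.] [573. 165.  25.]
285 220 [ 65  91 107] [ 3.  2. 22.] [546. 193.   1.]
285 226 [138  66  28] [5. 2. 5.] [544. 193.  18.]
285 232 [138  68  27] [ 6.  2. -5.] [544. 192.  28.]
285 238 [154  75  31] [  5.   2. -13.] [544. 192.  36.]
285 244 [186  93  39] [  2.   2. -15.] [547. 193.  37.]
285 250 [175  89  40] [ -2.   2. -14.] [551. 193.  37.]
285 256 [86 88 90] [ 11.   2. -48.] [539. 191.  71.]
285 262 [83 86 88] [ 11.   2. -54.] [538. 191.  77.]
285 268 [84 87 88] [ 11.   1. -59.] [539. 191.  82.]
330 220 [ 65  88 106] [ 3. 32. 21.] [543. 223.   2.]
330 226 [140  69  30] [ 5. 30.  5.] [541. 220.  18.]
330 232 [138  66  28] [ 5. 29. -5.] [541. 219.  28.]
330 238 [161  79  32] [  5.  27. -14.] [541. 218.  36.]
330 244 [184  91  37] [  2.  27. -15.] [545. 218.  37.]
330 250 [159  81  43] [ -2.  28. -14.] [548. 219.  37.]
330 256 [47 59 69] [-12.  30.  -2.] [558. 222.  25.]
330 262 [56 56 54] [-24.  33.  14.] [570. 227.   9.]
330 268 [12 13 13] [-24.  32.   5.] [570. 225.  18.]
```

The test confirms it: no contact and the drawer hasn't moved, so the real fingertips end about 45 mm short of the reported TCP. From here I'll use tip = reported − 45 mm along tool z. I'll back off, descend to a true tip height of 23 mm, and push.

Request:
servo_tool(commands=[[0.9,0,0,0,0,0,-1],[0.9,0,0,0,0,0,-1],[0,0,0,0,0,0,-1],[0,0,0.6,0,0,0,-1],[0,0,0.6,0,0,0,-1],[0,0,0.6,0,0,0,-1],[-0.3,0,0,0,0,0,-1],[-0.3,0,0,0,0,0,-1],[-0.3,0,0,0,0,0,-1],[-0.2,0,0,0,0,0,-1]])

```text
time: 5.02
ee_pos: [0.535, 0.1891, -0.0208]
ee_rot: [-0.184, 3.133, 0.0]
force: [-0.5, -0.4, 1.5]
opening: -0.0004
```

Request:
servo_tool(commands=[[-0.15,0,0,0,0,0,-1],[-0.15,0,0,0,0,0,-1],[-0.15,0,0,0,0,0,-1],[-0.1,0,0,0,0,0,-1],[-0.1,0,0,0,0,0,-1],[0,0,0,0,0,0,-1],[0,0,0,0,0,0,-1],[0,0,0,0,0,0,-1],[0,0,0,0,0,0,-1],[0,0,0,0,0,0,-1]])

```text
time: 5.85
ee_pos: [0.5485, 0.1907, -0.0221]
ee_rot: [-0.185, 3.136, 0.0]
force: [-0.0, -1.0, -0.1]
opening: 0.0
```

```bash
cat >> h.py <<'E'
def bf(p):
    a=np.radians(6.7);ex=np.array([np.cos(a),np.sin(a)]);ey=np.array([-ex[1],ex[0]])
    return (np.asarray(p)[...,:2]-[.6456,.2009])@np.c_[ex,ey]
E
python3 - <<'E'
from h import *
s=env.state();print(s['ee_pos'],s['force'],bf(s['ee_pos']))
p,d=env.snapshot('wrist');W=tow(wpts(d));rgb=p.astype(int)
m=(rgb[...,0]>110)&(rgb[...,0]-rgb[...,2]>60)&(W[...,2]>.01)&(W[...,2]<.034)&(abs(bf(W)).max(-1)<.14)
print(m.sum(),np.percentile(bf(W[m])[:,0],[5,50,95]),bf(W[m])[:,1].min(),bf(W[m])[:,1].max())
save(p,'w2.png')
E
```

```text
[ 0.54850006  0.19074033 -0.02213727] [-0.03154138 -0.96612072 -0.1431592 ] [-0.09762215  0.00123844]
1301 [-0.08659652 -0.08590903 -0.08527993] -0.03422786243426779 0.036958675673806965
```

Request:
servo_tool(commands=[[-0.08,0,0,0,0,0,-1],[-0.08,0,0,0,0,0,-1],[-0.06,0,0,0,0,0,-1],[-0.04,0,0,0,0,0,-1],[-0.04,0,0,0,0,0,-1],[0,0,0,0,0,0,-1],[0,0,0,0,0,0,-1],[0,0,0,0,0,0,-1],[0,0,0,0,0,0,-1],[0,0,0,0,0,0,-1]])

```text
time: 6.73
ee_pos: [0.5561, 0.1916, -0.0221]
ee_rot: [-0.185, 3.136, -0.0]
force: [-0.7, -0.5, -0.1]
opening: 0.0001
```

Request:
servo_tool(commands=[[-0.03,0,0,0,0,0,-1],[-0.03,0,0,0,0,0,-1],[0,0,0,0,0,0,-1],[0,0,0,0,0,0,-1],[0,0,0,0,0,0,-1],[0,0,0,0,0,0,-1],[0,0,0,0,0,0,-1],[0,0,0,0,0,0,-1],[0,0,0,0,0,0,-1],[0,0,0,0,0,0,-1]])

```text
time: 7.57
ee_pos: [0.5565, 0.1917, -0.0223]
ee_rot: [0.185, -3.134, 0.0]
force: [-5.3, -0.6, 3.8]
opening: -0.0002
```

Request:
servo_tool(commands=[[-0.04,0,0,0,0,0,-1],[0,0,0,0,0,0,-1],[0.4,0,0,0,0,0,-1],[0.9,0,0,0,0,0,-1],[0.9,0,-0.5,0,0,0,-1],[0.9,0,-1,0,0,0,-1],[0,0,-1,0,0,0,-1],[0,0,-1,0,0,0,-1],[0,0,-1,0,0,0,-1],[0,0,-1,0,0,0,1]])

```text
time: 8.4
ee_pos: [0.4819, 0.1829, 0.117]
ee_rot: [-0.185, 3.134, 0.0]
force: [-0.3, -0.2, -0.1]
opening: 0.0107
```

```bash
cat >> h.py <<'E'
def Rt(psi,flip=False):
    p=np.radians(psi);h=np.array([np.cos(p),np.sin(p),0]);k=np.array([0,0,1])
    z=(h-k)/2**.5;x=-(h+k)/2**.5
    if flip:x=-x
    return np.c_[x,np.cross(z,x),z]
def delta(R,grip,back=.065):
    s=env.state();r=Rn.from_rotvec(s['ee_rot']).as_matrix();t=np.asarray(grip)+back*R[:,2]
    print('target',t.round(4),'rotvec(tool,45deg)',(Rn.from_matrix(r.T@R).as_rotvec()/np.pi*4).round(3))
    print('shift cur axes',(r.T@(t-s['ee_pos'])/.025).round(2),'tgt axes',(R.T@(t-s['ee_pos'])/.025).round(2))
E
python3 - <<'E'
from h import *
s=env.state();print(s['time'],s['ee_pos'],s['force'])
p,d=env.snapshot('top');P=pts('top',d);rgb=p.astype(int)
m=(rgb[...,0]>130)&(rgb[...,0]-rgb[...,2]>50)&(abs(bf(P)).max(-1)<.14)&(P[...,2]<.05)
print(m.sum(),np.percentile(bf(P[m])[:,0],[2,50,98]))
R=Rt(-2);g=np.array([.468,-.316,.1])
delta(R,g-.08*R[:,2]+[0,0,.02])
E
```

```text
8.4 [0.48194032 0.18289523 0.11695488] [-0.34762999 -0.1811021  -0.05222374]
59 [-0.07724406 -0.07433949 -0.07077676]
target [ 0.4574 -0.3156  0.1306] rotvec(tool,45deg) [ 0.078 -0.985  0.184]
shift cur axes [  3.46 -19.7   -0.37] tgt axes [  0.07 -19.99  -0.54]
```

Request:
servo_tool(commands=[[0.1,-1,-0.2,0,0,0,1],[0.2,-1,-0.2,0,0,0,1],[0.2,-1,-0.2,0,0,0,1],[0.2,-1,0,0,0,0,1],[0.2,-1,0,0,0,0,1],[0.2,-1,0,0,0,0,1],[0.2,-1,0,0,0,0,1],[0.2,-1,0,0,0,0,1],[0.2,-1,0,0,0,0,1],[0.2,-1,0,0,0,0,1]])

```text
time: 9.28
ee_pos: [0.464, -0.0725, 0.1306]
ee_rot: [-0.185, 3.135, -0.001]
force: [-0.3, 1.2, 0.1]
opening: 0.0855
```

Request:
servo_tool(commands=[[0.2,-1,0,0,0,0,1],[0.2,-1,0,0,0,0,1],[0.2,-1,0,0,0,0,1],[0.2,-1,0,0,0,0,1],[0.2,-1,0,0,0,0,1],[0.2,-1,0,0,0,0,1],[0.2,-1,0,0.01,-0.14,0.03,1],[0,-1,0,0.01,-0.14,0.03,1],[0,-1,0,0.01,-0.14,0.03,1],[0,-0.7,0,0.01,-0.14,0.03,1]])

```text
time: 10.12
ee_pos: [0.4548, -0.3203, 0.1328]
ee_rot: [-0.027, 2.694, -0.017]
force: [0.2, 0.2, -1.1]
opening: 0.0855
```

Request:
servo_tool(commands=[[0,0,0,0.01,-0.14,0.02,1],[0,0,0,0.01,-0.14,0.02,1],[0,0,0,0.01,-0.14,0.02,1],[0,0,0,0,0,0,1],[0,0,0,0,0,0,1],[0,0,0,0,0,0,1],[0,0,0,0,0,0,1],[0,0,0,0,0,0,1],[0,0,0,0,0,0,1],[0,0,0,0,0,0,1]])

```text
time: 10.95
ee_pos: [0.4791, -0.301, 0.1638]
ee_rot: [0.096, 2.438, -0.018]
force: [-1.0, -0.2, -0.4]
opening: 0.0855
```

```bash
python3 - <<'E'
from h import *
s=env.state();print(s['time'],s['ee_pos'],s['force'],np.array(s['qpos']).round(2),s['opening'])
R=Rt(-2);g=np.array([.468,-.316,.1])
delta(R,g-.08*R[:,2]+[0,0,.02])
p,d=env.snapshot('wrist');save(p,'w3.png');np.save('w3.npy',d)
E
```

```text
10.95 [ 0.47905211 -0.30104554  0.1637523 ] [-1.01356085 -0.18535431 -0.42279249] [-1.17 -0.13  2.18  0.81  0.92 -3.12] 0.08548100884465974
target [ 0.4574 -0.3156  0.1306] rotvec(tool,45deg) [-0.023 -0.106 -0.047]
shift cur axes [ 1.48 -0.66  0.48] tgt axes [ 1.54 -0.61  0.34]
```

View pics/w3.png

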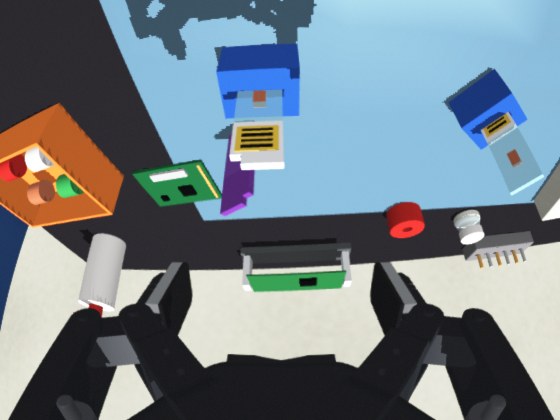

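The wrist view shows the target's label plate at (257,140), with the notch at its lower left in the image. That is world −y, as expected. The purple decoy is behind it at (238,180), and the spare is at right (500,130), clear end out. Joint 6 is at its −3.12 limit here, so I'll use the equivalent grasp with a half turn about tool z. First I'll measure the slide from this view.

```bash
python3 - <<'E'
from h import *
d=np.load('w3.npy');p=cv2.imread('pics/w3.png')[:,:,::-1];W=tow(wpts(d))
m=np.zeros(d.shape,bool);m[115:175,225:292]=1
m&=(abs(W[...,0]-.468)<.02)&(abs(W[...,1]+.316)<.04)&(W[...,2]>.065)
q=W[m];print(len(q),q.min(0),q.max(0))
f=q[(q[:,2]>.08)&(q[:,2]<.108)]
A=np.c_[f[:,1],f[:,2],np.ones(len(f))];c,*_=np.linalg.lstsq(A,f[:,0],rcond=None);print('x=a y+b z+c',c,'face x mean',f.mean(0))
print('y ext at z bands',[(z,np.percentile(q[abs(q[:,2]-z)<.005][:,1],[1,99]).round(4)) for z in (.08,.09,.1)])
print('heading', np.degrees(np.arctan(-c[0])))
E
```

```text
2697 [ 0.46232368 -0.33444633  0.06594322] [ 0.47201633 -0.29834695  0.11867683]
x=a y+b z+c [0.04712765 0.00093565 0.47937813] face x mean [ 0.46457321 -0.31603161  0.0950166 ]
y ext at z bands [(0.08, array([-0.3335, -0.2984])), (0.09, array([-0.3338, -0.2985])), (0.1, array([-0.3339, -0.2987]))]
heading -2.6982189617037955
```

Request:
servo_tool(commands=[[0,0,-0.6,0,0,0.158,1],[0,0,-0.6,0,0,0.158,1],[0,0,0,0,0,0.158,1],[0,0,0,0,0,0.158,1],[0,0,0,0,0,0.158,1],[0,0,0,0,0,0.158,1],[0,0,0,0,0,0.158,1],[0,0,0,0,0,0.158,1],[0,0,0,0,0,0.158,1],[0,0,0,0,0,0.158,1]])

```text
time: 11.83
ee_pos: [0.4595, -0.2999, 0.1868]
ee_rot: [1.547, 1.98, 0.522]
force: [0.3, -0.2, -0.2]
opening: 0.0853
```

Request:
servo_tool(commands=[[0,0,0,0,0,0.158,1],[0,0,0,0,0,0.158,1],[0,0,0,0,0,0.158,1],[0,0,0,0,0,0.158,1],[0,0,0,0,0,0.158,1],[0,0,0,0,0,0.158,1],[0,0,0,0,0,0.158,1],[0,0,0,0,0,0.158,1],[0,0,0,0,0,0.158,1],[0,0,0,0,0,0.158,1]])

```text
time: 12.67
ee_pos: [0.4596, -0.2999, 0.1867]
ee_rot: [2.636, 0.778, 0.947]
force: [0.8, 0.4, -0.1]
opening: 0.0852
```

Request:
servo_tool(commands=[[0,0,0,0,0,0.158,1],[0,0,0,0,0,0.158,1],[0,0,0,0,0,0.158,1],[0,0,0,0,0,0.158,1],[0,0,0,0,0,0.158,1],[0,0,0,0,0,0,1],[0,0,0,0,0,0,1],[0,0,0,0,0,0,1],[0,0,0,0,0,0,1],[0,0,0,0,0,0,1]])

```text
time: 13.5
ee_pos: [0.4596, -0.2999, 0.1868]
ee_rot: [2.923, -0.056, 1.071]
force: [-0.1, -0.2, -0.1]
opening: 0.0855
```

```bash
python3 - <<'E'
from h import *
s=env.state();print(np.array(s['qpos']).round(2))
R=Rt(-2.5,True);g=np.array([.4676,-.316,.101])
delta(R,g-.08*R[:,2],.067)
delta(R,g,.067)
E
```

```text
[-1.22 -0.21  2.19  0.78  1.    0.  ]
target [ 0.4584 -0.3156  0.1102] rotvec(tool,45deg) [0.014 0.105 0.012]
shift cur axes [-2.    0.59  2.33] tgt axes [-2.18  0.63  2.16]
target [ 0.5149 -0.3181  0.0536] rotvec(tool,45deg) [0.014 0.105 0.012]
shift cur axes [-1.74  0.55  5.52] tgt axes [-2.18  0.63  5.36]
```

Request:
servo_tool(commands=[[0,0,0,0.014,0.105,0.012,1],[-0.5,0.15,0,0,0,0,1],[-0.6,0.16,0,0,0,0,1],[-0.6,0.16,0,0,0,0,1],[-0.48,0.16,0.4,0,0,0,1],[0,0,0.6,0,0,0,1],[0,0,0.6,0,0,0,1],[0,0,0.56,0,0,0,1],[0,0,0,0,0,0,1],[0,0,0,0,0,0,1]])

```text
time: 14.33
ee_pos: [0.4585, -0.3148, 0.1097]
ee_rot: [2.889, -0.063, 1.196]
force: [-0.4, -0.2, -0.1]
opening: 0.0854
```

```bash
python3 - <<'E'
from h import *
s=env.state();print(s['time'],s['ee_pos'],np.array(s['qpos']).round(2),s['force'])
R=Rt(-2.5,True);g=np.array([.4676,-.316,.101])
delta(R,g,.067)
p,d=env.snapshot('wrist');save(p,'w4.png');np.save('w4.npy',d)
E
```

```text
14.3333 [ 0.4585228  -0.31478781  0.10968367] [-1.3   0.01  2.24  1.02  0.91 -0.35] [-0.44001236 -0.19568485 -0.05303507]
target [ 0.5149 -0.3181  0.0536] rotvec(tool,45deg) [-0.003  0.001 -0.001]
shift cur axes [0.01 0.04 3.18] tgt axes [0.01 0.03 3.18]
```

View pics/w4.png

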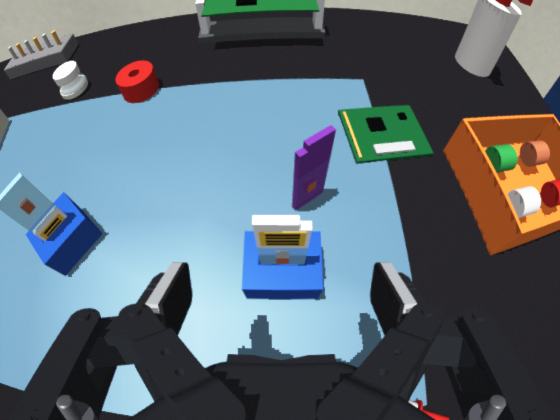

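The slide is centred between the open fingers (label at (282,235), notch on the right at world −y). I'll check the slide and pads in the tool frame before closing in.

```bash
python3 - <<'E'
from h import *
d=np.load('w4.npy');Q=wpts(d);W=tow(Q)
m=np.zeros(d.shape,bool);m[205:275,240:330]=1
m&=(W[...,2]>.06)&(abs(W[...,0]-.468)<.02);q=W[m];t=Q[m]
print(len(q),q.min(0).round(4),q.max(0).round(4),'tool y',t[:,1].min(),t[:,1].max())
f=q[(q[:,2]>.08)&(q[:,2]<.105)];print('face',np.median(f,0))
for (v,u) in ((266,180),(275,170),(290,160),(300,185),(290,185),(266,378),(275,385),(290,400),(275,381),(265,385)): print(v,u,(Q[v,u]*1000).round(0))
E
```

```text
2187 [ 0.4634 -0.3348  0.06  ] [ 0.4721 -0.2985  0.1192] tool y -0.01707852393223804 0.019215106502462147
face [ 0.46458699 -0.31660439  0.09413912]
266 180 [ 12. -44. -59.]
275 170 [ 11. -46. -66.]
290 160 [ 12. -46. -79.]
300 185 [ -4. -43. -62.]
290 185 [  1. -42. -61.]
266 378 [ 11.  43. -57.]
275 385 [ 12.  43. -67.]
290 400 [ 13.  45. -80.]
275 381 [ 10.  43. -63.]
265 385 [ 12.  46. -58.]
```

Request:
servo_tool(commands=[[0,0.03,0.5,0,0,0,1],[0,0,0.6,0,0,0,1],[0,0,0.6,0,0,0,1],[0,0,0.5,0,0,0,1],[0,0,0.5,0,0,0,1],[0,0,0.3,0,0,0,1],[0,0,0.2,0,0,0,1],[0,0,0,0,0,0,1],[0,0,0,0,0,0,1],[0,0,0,0,0,0,1]])

```text
time: 15.22
ee_pos: [0.5148, -0.3191, 0.0541]
ee_rot: [2.886, -0.065, 1.196]
force: [1.1, -0.1, 0.4]
opening: 0.0851
```

```bash
python3 - <<'E'
from h import *
s=env.state();print(s['time'],s['ee_pos'],np.array(s['qpos']).round(2),s['force'])
R=Rt(-2.5,True);g=np.array([.4676,-.316,.101])
delta(R,g,.067)
p,d=env.snapshot('wrist');save(p,'w5.png');np.save('w5.npy',d)
W=tow(wpts(d));m=(W[...,2]>.08)&(W[...,2]<.125)&(abs(W[...,0]-.468)<.012)&(abs(W[...,1]+.316)<.022);q=W[m];print(len(q),q.min(0),q.max(0))
E
```

```text
15.2167 [ 0.51483881 -0.31909589  0.05412287] [-1.16  0.23  2.16  1.19  0.75 -0.46] [ 1.09015157 -0.14166394  0.41218946]
target [ 0.5149 -0.3181  0.0536] rotvec(tool,45deg) [ 0.001 -0.    -0.001]
shift cur axes [-0.01 -0.04  0.02] tgt axes [-0.01 -0.04  0.02]
2604 [ 0.46333935 -0.33440791  0.08044036] [ 0.47197995 -0.29814359  0.11892349]
```

View pics/w5.png

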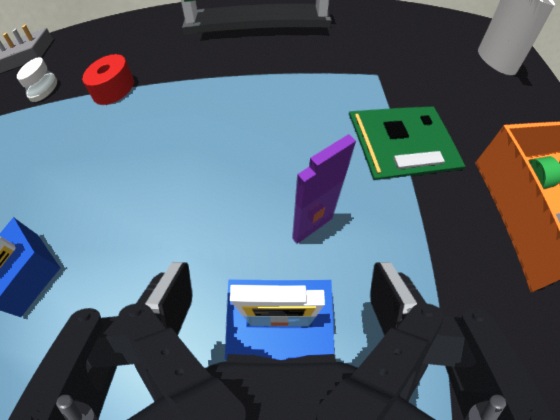

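Request:
servo_tool(commands=[[0,-0.03,0,0,0,0,-1],[0,0,0,0,0,0,-1],[0,0,0,0,0,0,-1],[0,0,0,0,0,0,-1],[0,0,0,0,0,0,-1],[0,0,0,0,0,0,-1],[0,0,0,0,0,0,-1],[0,0,0,0,0,0,-1],[0,0,0,0,0,0,-1],[0,0,0,0,0,0,-1]])

```text
time: 16.1
ee_pos: [0.5152, -0.3183, 0.0538]
ee_rot: [2.887, -0.065, 1.196]
force: [-0.7, -1.1, 3.1]
opening: 0.0351
```

```bash
python3 - <<'E'
from h import *
s=env.state();print(s['time'],s['ee_pos'],s['force'],s['opening'])
p,d=env.snapshot('wrist');save(p,'w6.png');np.save('w6.npy',d)
p2,d2=env.snapshot('side')
a=cv2.resize(p[230:380,190:370],(600,500),interpolation=cv2.INTER_CUBIC)
cv2.imwrite('pics/crop6.png',a[:,:,::-1])
Q=wpts(d)
for u in (225,235,240,245,250,310,315,320,325):print(u,[(v,(Q[v,u]*1000).round(0).tolist()) for v in (262,270,278,286,294)])
E
```

```text
16.1 [ 0.51516461 -0.31827337  0.0538398 ] [-0.74389014 -1.06728184  3.11059394] 0.03505483717620532
225 [(262, [8.0, -26.0, -46.0]), (270, [12.0, -23.0, -61.0]), (278, [11.0, -22.0, -67.0]), (286, [12.0, -21.0, -74.0]), (294, [14.0, -20.0, -82.0])]
235 [(262, [12.0, -20.0, -53.0]), (270, [12.0, -19.0, -61.0]), (278, [12.0, -18.0, -68.0]), (286, [13.0, -17.0, -76.0]), (294, [11.0, -17.0, -78.0])]
240 [(262, [12.0, -18.0, -54.0]), (270, [10.0, -17.0, -58.0]), (278, [7.0, -17.0, -60.0]), (286, [13.0, -15.0, -76.0]), (294, [11.0, -15.0, -78.0])]
245 [(262, [5.0, -17.0, -40.0]), (270, [2.0, -17.0, -42.0]), (278, [-2.0, -17.0, -43.0]), (286, [13.0, -13.0, -76.0]), (294, [11.0, -13.0, -78.0])]
250 [(262, [-35.0, -23.0, 38.0]), (270, [-39.0, -23.0, 32.0]), (278, [-44.0, -23.0, 29.0]), (286, [14.0, -11.0, -76.0]), (294, [11.0, -11.0, -78.0])]
310 [(262, [-36.0, 22.0, 39.0]), (270, [-40.0, 22.0, 33.0]), (278, [-44.0, 22.0, 29.0]), (286, [-27.0, 18.0, -10.0]), (294, [7.0, 12.0, -71.0])]
315 [(262, [-35.0, 26.0, 37.0]), (270, [-40.0, 26.0, 34.0]), (278, [-44.0, 26.0, 29.0]), (286, [-27.0, 21.0, -10.0]), (294, [7.0, 14.0, -72.0])]
320 [(262, [11.0, 18.0, -51.0]), (270, [7.0, 18.0, -52.0]), (278, [5.0, 18.0, -56.0]), (286, [2.0, 18.0, -57.0]), (294, [7.0, 16.0, -71.0])]
325 [(262, [12.0, 20.0, -53.0]), (270, [12.0, 19.0, -61.0]), (278, [12.0, 18.0, -67.0]), (286, [10.0, 18.0, -71.0]), (294, [7.0, 18.0, -73.0])]
```

View pics/crop6.png

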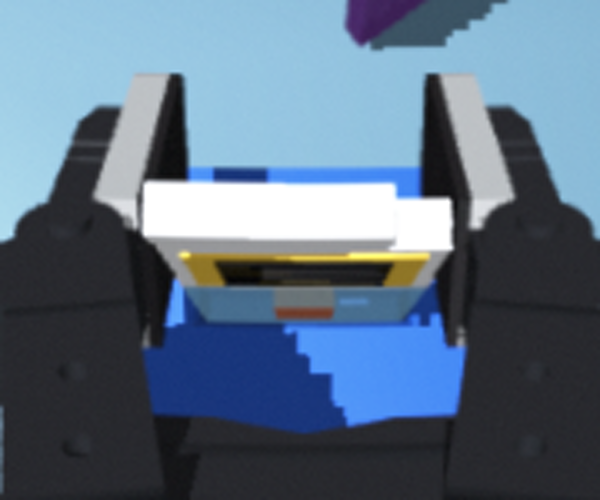

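Gripped at a 35 mm opening: the pads are on the frosted end's edges and the clear glass is untouched. Now I'll lift straight up.

Request:
servo_tool(commands=[[0.3,0,-0.3,0,0,0,-1],[0.4,0,-0.4,0,0,0,-1],[0.5,0,-0.5,0,0,0,-1],[0.6,0,-0.6,0,0,0,-1],[0.6,0,-0.6,0,0,0,-1],[0.6,0,-0.6,0,0,0,-1],[0.6,0,-0.6,0,0,0,-1],[0.4,0,-0.4,0,0,0,-1],[0.2,0,-0.2,0,0,0,-1],[0,0,0,0,0,0,-1]])

```text
time: 17.03
ee_pos: [0.5153, -0.3187, 0.2033]
ee_rot: [2.885, -0.063, 1.196]
force: [0.1, 0.1, -0.2]
opening: 0.0349
```

```bash
python3 - <<'E'
from h import *
s=env.state();print(s['time'],s['ee_pos'],s['force'],s['opening'],np.array(s['qpos']).round(2))
p,d=env.snapshot('wrist');save(p,'w7.png');np.save('w7.npy',d)
p2,d2=env.snapshot('side');save(p2,'s7.png')
a=cv2.resize(p[230:380,190:370],(480,400));b=cv2.resize(p2[190:350,240:400],(320,320));b=cv2.copyMakeBorder(b,0,80,0,0,0)
cv2.imwrite('pics/crop7.png',np.hstack([a,b])[:,:,::-1])
a=np.radians(6.7);c=np.array([.6456,.2009]);ex=np.array([np.cos(a),np.sin(a)])
g=np.r_[c-.054*ex,.094]
for dz in (.14,.0): print(dz); delta(Rt(6.7,True),g+[0,0,dz],.067); delta(Rt(6.7,False),g+[0,0,dz],.067)
E
```

```text
17.0333 [ 0.51526092 -0.31869058  0.20331637] [ 0.14799701  0.09647449 -0.1758003 ] 0.03486745313878318 [-1.16 -0.1   2.1   0.9   0.95 -0.02]
0.14
target [0.639  0.2001 0.1866] rotvec(tool,45deg) [ 0.143  0.001 -0.147]
shift cur axes [  2.43 -20.91   3.3 ] tgt axes [  4.8  -19.99   5.61]
target [0.639  0.2001 0.1866] rotvec(tool,45deg) [ 2.000e-03 -2.170e-01  3.847e+00]
shift cur axes [  2.43 -20.91   3.3 ] tgt axes [-4.8  19.99  5.61]
0.0
target [0.639  0.2001 0.0466] rotvec(tool,45deg) [ 0.143  0.001 -0.147]
shift cur axes [ -1.52 -20.9    7.26] tgt axes [  0.84 -19.99   9.57]
target [0.639  0.2001 0.0466] rotvec(tool,45deg) [ 2.000e-03 -2.170e-01  3.847e+00]
shift cur axes [ -1.52 -20.9    7.26] tgt axes [-0.84 19.99  9.57]
```

View pics/crop7.png

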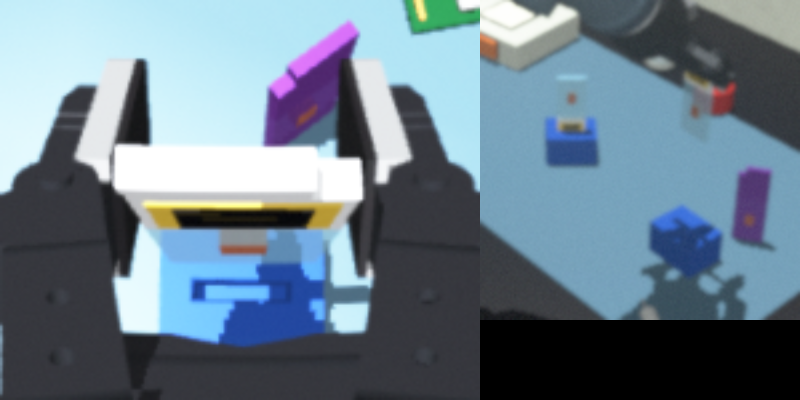

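The slide is clear of the empty slot and held square, with the label visible. Now I'll carry it over at this height, staying on the robot's side of the base.

Request:
servo_tool(commands=[[0,-0.5,0,0,0,0,-1],[0,-1,0,0,0,0,-1],[0,-1,0,0,0,0,-1],[0,-1,0,0,0,0,-1],[0,-1,0,0,0,0,-1],[0,-1,0,0,0,0,-1],[0,-1,0,0,0,0,-1],[0,-1,0,0,0,0,-1],[0,-1,0,0,0,0,-1],[0,-1,0,0,0,0,-1]])

```text
time: 17.97
ee_pos: [0.5244, -0.0786, 0.2004]
ee_rot: [2.89, -0.066, 1.194]
force: [-0.2, 0.9, -1.2]
opening: 0.0352
```

Request:
servo_tool(commands=[[0,-1,0,0.02,0,-0.02,-1],[0,-1,0,0.02,0,-0.02,-1],[0,-1,0,0.02,0,-0.02,-1],[0,-1,0,0.02,0,-0.02,-1],[0,-1,0,0.02,0,-0.02,-1],[0,-1,0,0.02,0,-0.02,-1],[0,-1,0,0.02,0,-0.02,-1],[0,-1,0,0,0,0,-1],[0,-0.7,0,0,0,0,-1],[0,0,0,0,0,0,-1]])

```text
time: 18.8
ee_pos: [0.5146, 0.1398, 0.2001]
ee_rot: [-2.858, -0.164, -1.177]
force: [-0.4, 0.1, -0.7]
opening: 0.0347
```

```bash
python3 - <<'E'
from h import *
s=env.state();print(s['time'],s['ee_pos'],s['force'],s['opening'],np.array(s['qpos']).round(2))
a=np.radians(6.7);c=np.array([.6456,.2009]);ex=np.array([np.cos(a),np.sin(a)])
g=np.r_[c-.154*ex,.14]
delta(Rt(6.7,True),g,.067); delta(Rt(6.7,False),g,.067)
E
```

```text
18.8 [0.51458286 0.13975283 0.20013674] [-0.39387112  0.05332397 -0.73540691] 0.034719220448149506 [-0.03 -0.46  2.37  0.23  0.46  1.26]
target [0.5397 0.1885 0.0926] rotvec(tool,45deg) [-0.001  0.005 -0.003]
shift cur axes [-2.17 -1.81  3.92] tgt axes [-2.17 -1.82  3.91]
target [0.5397 0.1885 0.0926] rotvec(tool,45deg) [7.000e-03 2.000e-03 3.997e+00]
shift cur axes [-2.17 -1.81  3.92] tgt axes [2.17 1.82 3.91]
```

Request:
servo_tool(commands=[[0,0,0,0,0,-0.154,-1],[0,0,0,0,0,-0.154,-1],[0,0,0,0,0,-0.154,-1],[0,0,0,0,0,-0.154,-1],[0,0,0,0,0,-0.154,-1],[0,0,0,0,0,-0.154,-1],[0,0,0,0,0,-0.154,-1],[0,0,0,0,0,-0.154,-1],[0,0,0,0,0,-0.154,-1],[0,0,0,0,0,-0.154,-1]])

```text
time: 19.63
ee_pos: [0.5158, 0.136, 0.2007]
ee_rot: [2.038, 1.591, 0.909]
force: [-0.4, 0.0, -0.5]
opening: 0.0349
```

Request:
servo_tool(commands=[[0,0,0,0,0,-0.154,-1],[0,0,0,0,0,-0.154,-1],[0,0,0,0,0,-0.154,-1],[0,0,0,0,0,-0.154,-1],[0,0,0,0,0,-0.154,-1],[0,0,0,0,0,-0.154,-1],[0,0,0,0,0,-0.154,-1],[0,0,0,0,0,-0.154,-1],[0,0,0,0,0,-0.154,-1],[0,0,0,0,0,-0.154,-1]])

```text
time: 20.47
ee_pos: [0.5158, 0.136, 0.2006]
ee_rot: [0.715, 2.287, 0.399]
force: [-0.3, -0.4, 0.4]
opening: 0.0349
```

Request:
servo_tool(commands=[[0,0,0,0,0,-0.154,-1],[0,0,0,0,0,-0.154,-1],[0,0,0,0,0,-0.154,-1],[0,0,0,0,0,-0.154,-1],[0,0,0,0,0,-0.154,-1],[0,0,0,0,0,-0.154,-1],[0,0.6,0,0,0,0,-1],[0,0.6,0,0,0,0,-1],[0,0.6,0,0,0,0,-1],[0,0,0,0,0,0,-1]])

```text
time: 21.3
ee_pos: [0.5105, 0.1822, 0.2007]
ee_rot: [-0.136, 2.356, 0.055]
force: [-0.9, -0.4, -0.5]
opening: 0.035
```

```bash
python3 - <<'E'
from h import *
s=env.state();print(s['time'],s['ee_pos'],s['force'],s['opening'],np.array(s['qpos']).round(2))
a=np.radians(6.7);c=np.array([.6456,.2009]);ex=np.array([np.cos(a),np.sin(a)])
g=np.r_[c-.154*ex,.14]
delta(Rt(6.7,False),g,.067)
p,d=env.snapshot('wrist');save(p,'w8.png');np.save('w8.npy',d)
p2,d2=env.snapshot('side');save(p2,'s8.png')
a=cv2.resize(p,(480,360));b=cv2.resize(p2[110:260,170:320],(320,320));b=cv2.copyMakeBorder(b,0,40,0,0,0)
cv2.imwrite('pics/crop8.png',np.hstack([a,b])[:,:,::-1])
E
```

```text
21.3 [0.51045983 0.18218126 0.20068895] [-0.88688948 -0.42951824 -0.48000063] 0.03495961742434317 [ 0.13 -0.4   2.34 -0.03  0.42 -1.53]
target [0.5397 0.1885 0.0926] rotvec(tool,45deg) [-0.002 -0.004 -0.001]
shift cur axes [2.2  0.12 3.91] tgt axes [2.21 0.11 3.9 ]
```

View pics/crop8.png

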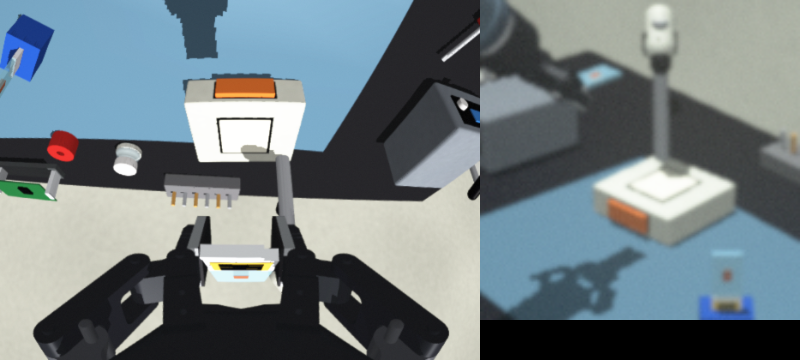

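The slide is level with the label up and the frosted end towards the drawer's side. The drawer front sits flush against the base (orange at (245,88)). Now I'll refine the lit window and the held slide from this picture.

```bash
python3 - <<'E'
from h import *
d=np.load('w8.npy');p=cv2.imread('pics/w8.png')[:,:,::-1].astype(int);Q=wpts(d);W=tow(Q)
b=bf(W);top=(abs(W[...,2]-.044)<.008)&(abs(b)<.09).all(-1)
V=p.max(-1)
out=top&(V<110)&(abs(b[...,0])<.05)&(abs(b[...,1])<.05)
for m,n in ((top&(V>120),'top'),(out,'outline')):
    _,l,st,_=cv2.connectedComponentsWithStats(m.astype(np.uint8),connectivity=8);k=1+st[1:,4].argmax();mm=l==k
    r=cv2.minAreaRect((W[mm][:,:2]*1000).astype(np.float32));print(n,mm.sum(),np.round(r[0],1),np.round(r[1],1),round(r[2],2),np.median(W[mm][:,2]))
s=env.state();g=s['ee_pos']-.067*Rn.from_rotvec(s['ee_rot']).as_matrix()[:,2];print('grip',g)
m=np.zeros(d.shape,bool);m[275:345,225:335]=1
h=np.array([np.cos(np.radians(6.7)),np.sin(np.radians(6.7))])
rel=W-g;u=rel[...,:2]@h;v=rel[...,:2]@np.array([-h[1],h[0]])
m&=(abs(rel[...,2])<.03)&(u>-.03)&(u<.1)&(abs(v)<.025)
print(m.sum(),'u',u[m].min(),u[m].max(),'v',v[m].min(),v[m].max(),'z',np.percentile(rel[...,2][m],[1,50,99]))
mm=m&(p.max(-1)-p.min(-1)>50)&(u>-.01)&(abs(v)<.016)
A=np.c_[u[mm],v[mm],np.ones(mm.sum())];c,*_=np.linalg.lstsq(A,rel[...,2][mm],rcond=None);print('plane slopes deg',np.degrees(c[:2]),c[2],mm.sum())
for uu in np.arange(-.02,.09,.01):
    k=m&(abs(u-uu)<.004);print(round(uu,3),k.sum(),np.median(rel[...,2][k])if k.any() else None, v[k].min() if k.any() else 0, v[k].max() if k.any() else 0)
E
```

```text
top 9260 [639.9 200.9] [147.4 150.7] 7.04 0.045684655455207945
outline 301 [644.1 201.4] [84.2 73.2] 6.69 0.046637435197895066
grip [0.4638454  0.17578805 0.24837276]
4835 u -0.029760499330574973 0.08262092658217317 v -0.023388384580111776 0.021435913275943658 z [-0.01178851  0.00350771  0.01371382]
plane slopes deg [-0.55088304  0.01805367] 0.004169699566142493 364
-0.02 84 0.0036660504466073662 -0.020787254536895994 0.018775778868752126
-0.01 1287 0.001951909413814401 -0.023033034334113536 0.021435913275943658
0.0 682 0.004588755193111721 -0.019968906208822777 0.01922393582196591
0.01 257 0.004128292165006597 -0.017967761337462952 0.017404007470505252
0.02 152 0.0039027488872680205 -0.01838398767721115 0.017762169240214815
0.03 182 0.0036519104561812954 -0.017963287051913 0.017441615620972423
0.04 111 0.0036421628062970335 -0.018038556706265297 0.017620363408421286
0.05 131 0.003416386693208595 -0.017951248519101688 0.017379833386198532
0.06 95 0.0035318432899885677 -0.018216739576080252 0.017786217690097642
0.07 69 0.0035748184229422164 -0.017941908281273664 0.01680288987583631
0.08 35 0.0031837183391282275 -0.01813699070985349 0.017128512543922964
```

The slide is level within 0.6° and centred in the jaws. Both cameras agree on the lit window: (0.645, 0.201), yaw 6.7°. I'll go down behind the base, then forward in under the head.

Request:
servo_tool(commands=[[0.3,0.02,0.5,0,0,0,-1],[0.4,0.02,0.7,0,0,0,-1],[0.4,0.02,0.7,0,0,0,-1],[0.4,0.02,0.7,0,0,0,-1],[0.4,0.02,0.7,0,0,0,-1],[0.3,0.02,0.6,0,0,0,-1],[0,0,0,0,0,0,-1],[-0.3,0,0.3,0,0,0,-1],[-0.4,0,0.4,0,0,0,-1],[-0.4,0,0.4,0,0,0,-1]])

```text
time: 22.23
ee_pos: [0.5819, 0.191, 0.0965]
ee_rot: [-0.133, 2.351, 0.053]
force: [0.2, 0.0, -1.0]
opening: 0.035
```

Request:
servo_tool(commands=[[-0.4,0,0.4,0,0,0,-1],[-0.4,0,0.4,0,0,0,-1],[-0.4,0,0.4,0,0,0,-1],[-0.3,0,0.3,0,0,0,-1],[0,0,0,0,0,0,-1],[0,0,0,0,0,0,-1],[0,0,0,0,0,0,-1],[0,0,0,0,0,0,-1],[0,0,0,0,0,0,-1],[0,0,0,0,0,0,-1]])

```text
time: 23.07
ee_pos: [0.6323, 0.1975, 0.0946]
ee_rot: [-0.134, 2.353, 0.054]
force: [-0.5, -0.4, 0.0]
opening: 0.035
```

```bash
python3 - <<'E'
from h import *
s=env.state();print(s['time'],s['ee_pos'],s['force'],s['opening'],np.array(s['qpos']).round(2))
a=np.radians(6.75);c=np.array([.645,.2011]);ex=np.array([np.cos(a),np.sin(a)])
delta(Rt(6.75,False),np.r_[c-.0535*ex,.094],.067)
E
```

```text
23.0667 [0.63232831 0.19752706 0.09464373] [-0.46826779 -0.44355588  0.03201782] 0.03496773802228507 [ 0.13  0.15  2.13 -0.17  0.08 -1.38]
target [0.6389 0.2004 0.0466] rotvec(tool,45deg) [-0.005 -0.    -0.003]
shift cur axes [1.16 0.09 1.55] tgt axes [1.16 0.08 1.55]
```

q5 is near its lower limit of 0 (0.08). I'll lower a little and watch the trend.

Request:
servo_tool(commands=[[0.1,0,0.1,0,0,0,-1],[0.1,0,0.1,0,0,0,-1],[0.1,0,0.1,0,0,0,-1],[0.1,0,0.1,0,0,0,-1],[0.1,0,0.1,0,0,0,-1],[0.1,0,0.1,0,0,0,-1],[0,0,0,0,0,0,-1],[0,0,0,0,0,0,-1],[0,0,0,0,0,0,-1],[0,0,0,0,0,0,-1]])

```text
time: 23.9
ee_pos: [0.633, 0.1975, 0.0738]
ee_rot: [-0.134, 2.353, 0.054]
force: [0.2, -0.2, -0.8]
opening: 0.0348
```

```bash
python3 - <<'E'
from h import *
s=env.state();print(s['time'],s['ee_pos'],s['force'],s['opening'],np.array(s['qpos']).round(3))
a=np.radians(6.75);c=np.array([.645,.2011]);ex=np.array([np.cos(a),np.sin(a)])
delta(Rt(6.75,False),np.r_[c-.0535*ex,.094],.067)
E
```

```text
23.9 [0.63299017 0.19752626 0.07377993] [ 0.1705264  -0.22152808 -0.82700906] 0.034826710269061534 [ 0.131  0.203  2.13  -0.529  0.026 -1.03 ]
target [0.6389 0.2004 0.0466] rotvec(tool,45deg) [-0.005  0.001 -0.004]
shift cur axes [0.59 0.09 0.94] tgt axes [0.59 0.09 0.94]
```

q5 runs out before the target height, so I'll fit a quick kinematic model from the logged poses to see what is reachable.

```bash
cat > kin.py <<'E'
from h import *
D=[([1.027,.181,1.607,0,1.354,-.206],(.1902,.5420,.1932)),([.1306,.3765,1.741,0,1.021,-1.5578],(.5372,.1894,.0243)),
([-1.17,-.13,2.18,.81,.92,-3.12],(.4791,-.3010,.1638)),([-1.22,-.21,2.19,.78,1.,0],(.4596,-.2999,.1868)),([-1.3,.01,2.24,1.02,.91,-.35],(.4585,-.3148,.1097)),
([-1.16,.23,2.16,1.19,.75,-.46],(.5148,-.3191,.0541)),([-1.16,-.1,2.1,.9,.95,-.02],(.5153,-.3187,.2033)),([-.03,-.46,2.37,.23,.46,1.26],(.5146,.1398,.2001)),
([.13,-.4,2.34,-.03,.42,-1.53],(.5105,.1822,.2007)),([.13,.15,2.13,-.17,.08,-1.38],(.6323,.1975,.0946)),([.131,.203,2.13,-.529,.026,-1.03],(.6330,.1975,.0738))]
E=lambda a,t:Rn.from_euler(a,t).as_matrix()
def rot(q): return E('z',q[0])@E('y',q[1]+q[2])@E('z',q[3])@E('y',q[4])@E('z',q[5])
def cols(q):
    r0=E('z',q[0]);r2=r0@E('y',q[1]);r3=r0@E('y',q[1]+q[2]);r4=r3@E('z',q[3]);r5=r4@E('y',q[4])
    return np.c_[r0[:,1],r0[:,2],r2[:,2],r3[:,0],r3[:,2],r5[:,0],r5[:,1],r5[:,2]]
A=np.vstack([cols(q) for q,_ in D]);b=np.concatenate([p for _,p in D])
W,res,rk,sv=np.linalg.lstsq(A,b,rcond=None)
def fk(q): return cols(q)@W
s=env.state();G=rot(s['qpos']).T@Rn.from_rotvec(s['ee_rot']).as_matrix()
if __name__=='__main__':
    print(W.round(4),rk,sv.round(2));print((A@W-b).reshape(-1,3).round(4));print(G.round(3))
    from scipy.optimize import least_squares
    lo=np.array([-2.99,-.89,.3,-1.14,0,-3.12]);hi=np.array([2.99,2.07,2.58,4.28,2.63,3.12])
    def ik(p,R,q0):
        f=lambda q:np.r_[(fk(q)-p)*10,Rn.from_matrix((rot(q)@G).T@R).as_rotvec()*3]
        r=least_squares(f,np.clip(q0,lo+1e-3,hi-1e-3),bounds=(lo,hi));return r.x.round(3),np.abs(r.fun).max().round(4)
    a=np.radians(6.75);c=np.array([.645,.2011]);ex=np.array([np.cos(a),np.sin(a)])
    for dz in (0,.005,.01,.015,.02):
        R=Rt(6.75);t=np.r_[c-.0535*ex,.094+dz]+.067*R[:,2]
        print(dz,ik(t,R,[.13,.25,2.13,-.1,.05,-1.45]),ik(t,R,[.13,.25,2.13,3.1,.05,1.6]))
        for tilt in (2,4):
            R2=E('z',a)@E('y',np.radians(tilt))@E('z',-a)@R
            t=np.r_[c,.094+dz]-np.r_[ex*np.cos(np.radians(tilt)),-np.sin(np.radians(tilt))]*.0535+.067*R2[:,2]
            print('  tilt',tilt,ik(t,R2,[.13,.25,2.13,-.1,.05,-1.45]))
E
python3 kin.py
```

```text
[ 1.197e-01  3.140e-01  4.378e-01  8.590e-02  5.146e-01  2.000e-04
 -1.600e-03  3.557e-01] 8 [6.39 4.61 4.48 1.7  1.37 0.75 0.58 0.35]
[[-0.0002  0.0005  0.0009]
 [-0.0005  0.0002  0.0002]
 [-0.0013  0.0029 -0.0028]
 [-0.0001  0.0019 -0.0009]
 [ 0.001  -0.0012 -0.0006]
 [ 0.0002 -0.001  -0.0011]
 [ 0.0015 -0.0028  0.0032]
 [ 0.0013 -0.001   0.0024]
 [-0.0008 -0.0008 -0.0018]
 [-0.0016 -0.0008 -0.0002]
 [-0.0001  0.0004  0.0006]]
[[ 0. -1. -0.]
 [ 1.  0. -0.]
 [ 0. -0.  1.]]
0 (array([ 0.124,  0.272,  2.101,  1.553,  0.   , -3.12 ]), np.float64(0.0526)) (array([0.124, 0.281, 2.116, 3.257, 0.041, 1.461]), np.float64(0.0))
  tilt 2 (array([ 0.132,  0.273,  2.097, -0.426,  0.023, -1.135]), np.float64(0.0))
  tilt 4 (array([ 0.132,  0.265,  2.079, -0.109,  0.083, -1.451]), np.float64(0.0))
0.005 (array([ 0.124,  0.262,  2.106,  1.553,  0.   , -3.12 ]), np.float64(0.0352)) (array([0.125, 0.269, 2.116, 3.305, 0.029, 1.412]), np.float64(0.0))
  tilt 2 (array([ 0.132,  0.261,  2.097, -0.279,  0.035, -1.282]), np.float64(0.0))
  tilt 4 (array([ 0.132,  0.253,  2.079, -0.096,  0.095, -1.465]), 
[... 277 characters left out ...]
  0.242,  2.078, -0.085,  0.106, -1.476]), np.float64(0.0))
0.015 (array([ 0.128,  0.243,  2.114, -1.14 ,  0.007, -0.423]), np.float64(0.0126)) (array([0.126, 0.245, 2.118, 3.9  , 0.008, 0.818]), np.float64(0.0))
  tilt 2 (array([ 0.132,  0.237,  2.097, -0.164,  0.059, -1.397]), np.float64(0.0))
  tilt 4 (array([ 0.132,  0.23 ,  2.078, -0.077,  0.118, -1.484]), np.float64(0.0))
0.02 (array([ 0.131,  0.233,  2.116, -0.932,  0.011, -0.63 ]), np.float64(0.0)) (array([0.122, 0.233, 2.12 , 3.846, 0.   , 0.87 ]), np.float64(0.0092))
  tilt 2 (array([ 0.132,  0.225,  2.096, -0.136,  0.071, -1.425]), np.float64(0.0))
  tilt 4 (array([ 0.132,  0.219,  2.077, -0.07 ,  0.13 , -1.491]), np.float64(0.0))
```

The model shows the 5 cm height is reachable if the slide dips about 1.7° at the nose; exactly level would need an awkward wrist flip. I'll aim for about 5.5 cm with that small tilt.

```bash
cat > fin.py <<'E'
from h import *
def fin(tilt=1.7,dz=.006):
    a=np.radians(6.75);c=np.array([.645,.2011]);ex=np.array([np.cos(a),np.sin(a)]);E=lambda a,t:Rn.from_euler(a,t).as_matrix();t=np.radians(tilt)
    R2=E('z',a)@E('y',t)@E('z',-a)@Rt(6.75)
    delta(R2,np.r_[c,.094+dz]-np.r_[ex*np.cos(t),-np.sin(t)]*.0535,.067)
E
python3 -c "
from fin import *
fin()"
```

```text
target [0.6375 0.2002 0.0528] rotvec(tool,45deg) [-0.005  0.038 -0.004]
shift cur axes [0.46 0.09 0.73] tgt axes [0.43 0.09 0.74]
```

Request:
servo_tool(commands=[[0,0,0,0,0.02,-0.004,-1],[0,0,0,0,0.018,0,-1],[0.08,0.02,0.12,0,0,0,-1],[0.1,0.02,0.15,0,0,0,-1],[0.1,0.02,0.15,0,0,0,-1],[0.1,0.02,0.15,0,0,0,-1],[0.05,0.01,0.15,0,0,0,-1],[0,0,0,0,0,0,-1],[0,0,0,0,0,0,-1],[0,0,0,0,0,0,-1]])

```text
time: 24.73
ee_pos: [0.6375, 0.1996, 0.0535]
ee_rot: [-0.136, 2.377, 0.05]
force: [-0.3, 0.0, -0.7]
opening: 0.0348
```

```bash
python3 - <<'E'
from fin import *
s=env.state();print(s['time'],s['ee_pos'],s['force'],s['opening'],np.array(s['qpos']).round(3),np.array(s['joint_vel']).round(3))
fin()
for n in ('top','side'):
    p,d=env.snapshot(n);save(p,n+'9.png');P=pts(n,d);b=bf(P)
    # slide surface points over the base, above it
    m=(abs(b[...,1])<.022)&(b[...,0]>-.03)&(b[...,0]<.06)&(P[...,2]>.07)&(P[...,2]<.13);q=P[m];L=b[m]
    if len(q)>10:
        A=np.c_[L,np.ones(len(q))];c,*_=np.linalg.lstsq(A,q[:,2],rcond=None)
        print(n,len(q),L.min(0),L.max(0),'slopes deg',np.degrees(c[:2]),'z at window',c[2],'drawer')
p,d=env.snapshot('wrist');save(p,'w9.png')
t=cv2.imread('pics/top9.png');sd=cv2.imread('pics/side9.png')
a=cv2.resize(t[125:215,155:265],(400,327));b2=cv2.resize(sd[130:240,180:314],(400,327))
cv2.imwrite('pics/crop9.png',np.hstack([a,b2]))
E
```

```text
24.7333 [0.63751481 0.19962139 0.05346294] [-0.26722976  0.00092768 -0.74653533] 0.03479762199418974 [ 0.136  0.258  2.103 -0.772  0.026 -0.785] [-0.001 -0.003 -0.001 -0.019  0.     0.024]
target [0.6375 0.2002 0.0528] rotvec(tool,45deg) [-0.007  0.008 -0.001]
shift cur axes [0.02 0.02 0.02] tgt axes [0.02 0.02 0.02]
top 311 [-0.02989717 -0.02067917] [0.03235213 0.01840134] slopes deg [-0.97876217 -0.67085664] z at window 0.10247160588733092 drawer
side 103 [-0.02772932 -0.01860933] [0.03007207 0.02189327] slopes deg [-1.9503836   1.53850012] z at window 0.10160056723604312 drawer
```

View pics/crop9.png

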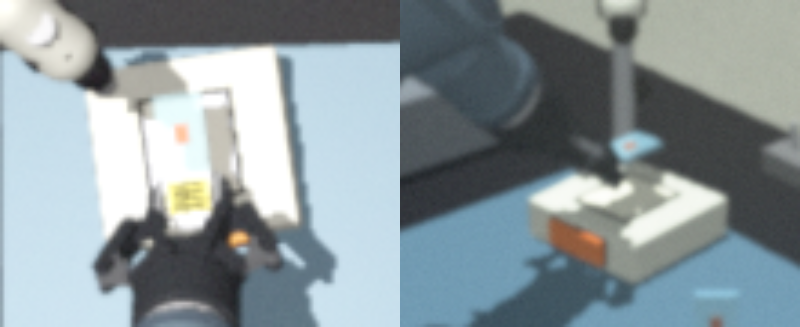

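The slide is over the lit window with the label up and the frosted end on the drawer's side. Its middle is about 5.5 cm up, the tilt is 1–2°, and the drawer is flush. I'll settle for one hold call and hand in.

Request:
servo_tool(commands=[[0,0,0,0,0,0,-1],[0,0,0,0,0,0,-1],[0,0,0,0,0,0,-1],[0,0,0,0,0,0,-1],[0,0,0,0,0,0,-1],[0,0,0,0,0,0,-1],[0,0,0,0,0,0,-1],[0,0,0,0,0,0,-1],[0,0,0,0,0,0,-1],[0,0,0,0,0,0,-1]])

```text
time: 25.72
ee_pos: [0.6374, 0.1996, 0.0531]
ee_rot: [-0.137, 2.377, 0.05]
force: [-0.3, -0.4, -1.5]
opening: 0.0345
```

```bash
python3 - <<'E'
from fin import *
s=env.state();print(s['time'],s['ee_pos'],s['opening'],np.array(s['qpos']).round(3),np.array(s['joint_vel']).round(3))
print(env.job_done())
E
```

```text
25.7167 [0.63735844 0.19955634 0.05308794] 0.03448242451109418 [ 0.136  0.259  2.103 -0.779  0.026 -0.778] [ 0.002 -0.     0.     0.001 -0.002  0.001]
the job is handed in; nothing more can be done
None
```

The job is handed in at 25.7 s. The drawer is home, and the arm is still holding the slide over the lit window.

- **Drawer:** I pushed it against its stop, where the force rose to about 5 N and it stopped moving. Its face then measured at base x ≈ −77 mm, against −78 mm when fully home.
- **Slide:** I gripped it by the edges of the frosted end only, drew it straight up, and turned it half a turn about the tool axis. It is label up with the frosted end on the drawer's side.
- **Final position:** The top and side cameras put the middle of the clear glass about 5.5 cm above the lit window, within about 2 mm sideways. The joints were at rest and the wrist force showed no contact.
- **Other things:** My path stayed clear of the spare slide, the purple look-alike and the rest of the bench. I did not re-measure them at the end.

Two checks disagreed with what I expected:

- **Fingertips:** The real tips end about 45 mm short of the reported TCP. I found this when the first approach passed over the drawer without touching it, and I corrected for it from then on.
- **Level:** The slide dips about 1–2° at its clear end. Wrist joint 5 was almost at its limit there, and exactly level would have needed a wrist flip. That is also why I stopped at 5.5 cm rather than 5.0 cm.

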